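Gauge the gap under a flotation bath's levelling foot

TASK

The empty flotation bath rocks because its levelling foot, the one under the red hand wheel, stops short of the bench. Pick up the taper gauge by its yellow handle, slide its blade flat along the bench under the middle of that foot plate until it drags snugly between plate and bench, without forcing it, and finish while gripping it there by the handle, still and flat, so that I can read the gap. Do not push against the bath, and leave the bottle, slide box, jar and wrench where they are.

Things in the scene. Friction and masses are not known exactly. Their poses are not given: they have to be found in the camera images.
- gauge: Taper gauge lying flat, 180 mm long, 120 g: yellow handle 80 x 24 x 20 mm high (x -40 to 40 mm), then a steel blade 100 mm long, 18 mm wide (x 40 to 140 mm). Undersides flush and flat; the blade's top slopes, 2 mm thick at the tip, 0.6 mm more per 10 mm, 8 mm at the handle. Origin: on the underside, below the handle's middle; x axis along the blade to the tip, y across, z up.
- tip (a point): The tip of the gauge's blade, middle of its lower edge (gauge x = 140 mm).
- bath: Empty flotation bath, fixed: white base plate 280 x 280 x 10 mm, underside 28 mm above the bench; round black basin 276 mm across, top 115 mm up; white panel jutting 20 mm past the +x side. Rubber feet under three corners, the levelling foot at x = y = +115 mm; the open bench in front of it lies on the +y side. Origin: on the bench below its middle; x, y axes square to the plate, z up.
- foot: Levelling foot: steel plate 40 x 40 x 5 mm, sides parallel to the bath's, outer sides 5 mm inside the base plate's edges. Origin: centre of its underside, 3.5 to 6 mm above the bench (varies). It does not give way: the blade, flat on the bench, meets it 25 to 67 mm behind the tip; from there the drag grows by about 3 N per mm. Rubbing on the bench alone drags a little too.
- wheel (a point): Red hand wheel of the levelling foot, 32 mm across, seen from above on the base plate's corner, straight above the foot plate. Point: centre of its top, 59 mm above the foot plate's underside.
- bottle: Clear glass bottle with a blue cap, 66 mm across, 150 mm high, standing on the bench. Origin: centre of its underside.
- slide_box: Closed blue slide box with a white lid, 100 x 87 x 36 mm. Origin: centre of its underside.
- jar: White ceramic staining jar with a lid, 60 x 60 x 66 mm. Origin: centre of its underside.
- wrench: Steel wrench 150 mm long lying flat on the bench beyond the bath. Origin: under its middle.
Mind the look-alikes: they are no part of the job. What is meant by the gauge is not turquoise, and is the larger of those in its own colour.

How it is judged (in metres and radians):
At the end, for the whole second after the job is handed in: Blade flat (within 3 degrees, 4 mm) under the foot plate, centre lines within 15 mm, pressing on plate with 0.7 to 25 N and on bench with over 0.5 N; gauge at rest, gripped by its handle (over 2 N); bottle, slide box, jar and wrench within 20 mm of where they stood (contact force between gauge and foot between 0.7 and 25 N and contact force between gauge and table_c0 above 0.5 N and x of foot in the frame of gauge between 0.06 and 0.145 m and y of foot in the frame of gauge between -0.015 and 0.015 m and angle between gauge's own z axis and vertical below 0.05 rad and height (world z) of gauge below 0.004 m and contact force between the fingers and gauge above 2 N and horizontal distance between the grasp point and gauge below 0.04 m and height (world z) of the grasp point below 0.06 m and linear speed of gauge below 0.01 m/s and distance of each of bottle, slide_box, jar, wrench from where it was at the start of the episode below 0.02 m); the arm keeps its last pose, push and grip.
It fails at once if the gauge is forced under the foot (over 35 N on the foot plate) (contact force between gauge and foot above 35 N).
It fails at once if the robot pushes against the bath (over 2 N) (contact force between any of the arm, the fingers and bath above 2 N).
It fails at once if a bystander is knocked out of place (over 20 mm) (distance of any of bottle, slide_box, jar, wrench from where it was at the start of the episode above 0.02 m).
It also fails if it takes over 58 s, if anything falls off the work surface, if the arm or the gripper's body presses on something with over 40 N, if the wrist force passes 120 N, or if a joint passes its speed limit or range.

ROBOT

A 6-joint arm with a two-finger parallel gripper is mounted at the origin on the work surface. World frame = base frame: x ahead of the robot, y to its left, z up, the work surface at z = 0. Lengths are in mm, angles in rad, forces in N, time in s.
With the tool pointing down it reaches from about 275 to 750 mm from the base axis. Payload 10.2 kg.
Tool frame: the origin (TCP) lies at the very end of the fingers, on their centre line; the grasp point (between the pads) lies 19 mm behind it; z points along the fingers, y is the line along which they close (so a half turn about z gives the same grasp; the last joint's range is limited). The gripper opens to 85 mm and grips with 20 to 120 N. Pads are 22 mm wide; open, the fingers measure 114 mm over their backs; the gripper's body (76 mm by 85 mm) begins 54 mm behind the grasp point. The pads swing forward as they close: fully open they stand 13 mm farther back than shut.
Start: joints at [-0.223, 0.313, 1.498, -0, 1.331, -0.223], TCP at [525.006, -0.013, 231.294] pointing down, gripper open.
Joint ranges: [-2.94, 2.94], [-0.97, 2.17], [0.19, 2.56], [-1.23, 4.37], [0.02, 3.11], [-2.88, 2.88]. Speed limits (rad/s): [2.39, 2.39, 3.01, 3.14, 3.14, 3.14].

INTERFACE

Orientations are given as a unit quaternion [w, x, y, z].
In Python, from rig import * gives the robot as it stands. The module is installed in compiled form; this text tells all that it offers.
- The arm moves only by the shell command python3 -m crank 'ROWS' [FORCE]. ROWS is JSON, a list that holds one entry, the list of rows, each a list of 7 numbers: the shift along the tool's x, y, z in units of 25 mm (1.0 is 25 mm), then the turn, a rotation vector about the tool's x, y, z in units of 8 degrees (1.0 is 8 degrees), then the finger opening in mm, from 0 to 85.4. A call has exactly 8 rows; each row shifts and turns the commanded pose from where the row before left it, along the tool's axes as they then stand; what a row does not reach is not made up. A row lasts 1/10 s, in which the tool goes at most 50 mm and 8.59 degrees, less where a joint would pass 70% of its speed; a pose out of reach is approached as far as the arm can. A call is refused whole if a number of a shift passes 1 or a number of a turn 1, either way. A call with a gripper value outside its range is refused whole. The fingers move at their own pace and stop on an object; FORCE is the grip in N (left out, the last holds). Time passes only in rows, so rows that do not move let the fingers close, or fill a call up. It gives the time, the measured TCP pose, the force, the opening and the grip force at its end, in the units of the state.
- sense(): the state, without advancing time (a new reading comes with each control period).
- capture(name): name is "scene" or "side" or "wrist"; returns the picture (400x640x3 uint8, blue, green, red); there is no depth.
- camera_model(name): a dict with "fx", "fy", "cx", "cy" (pixels), "world_from_camera" (4x4, takes a point from camera to world coordinates); the wrist camera has in their place "T_tool_cam" (4x4, takes a point from camera to tool coordinates, whose origin is the TCP and whose axes are the flange's). Camera axes: x right, y up, looking along -z (the intrinsics and any distortion apply to the point x, -y, -z); pixel columns grow to the right and rows downward; lengths in mm; the calibration is good to about 2 mm. A picture is of the moment at which its call begins: read the wrist's pose just before it. camera_model takes no time and is no camera call.
- finish_job(): hands the job in; it is judged then, once.
The state is a dict: "time_s": time; "joints": joint angles; "dq": joint speeds; "tau": joint torques, N m; "eef_pos": TCP position; "ee_rot": TCP orientation; "force": force on the tool from outside, world axes, zero at the start; "wrist_torque": the same for the moment, N m; "grip_width": opening from 0.0 (shut) to 1.0 (fully open); "grip_force": force on a finger pad.
Only numpy, scipy, OpenCV 4.12 (cv2) and the standard library are available. Lean on these libraries where they do the work, as an engineer would, in place of code of your own. Each camera call takes 0.05 s, during which the arm holds its last target. There are 200 camera calls.

## Working session

There is one attempt and no reset: what is moved stays moved. The work goes in short steps, Python scripts to look and compute and a shell command to move; the robot and the scene stay as the last step left them, time stands still between calls to the robot, and variables do not carry over. Pictures are saved under pics/ and viewed, at most 10 in all, crops included, and the job is handed in when it is done.

```bash
mkdir -p pics; python3 - <<'E'
from rig import *
import cv2,numpy as np
for n in ("scene","side"):
    im=capture(n); cv2.imwrite(f"pics/{n}0.png",im)
    m=camera_model(n); print(n,m)
print(sense()); print(camera_model("wrist"))
E
```

```text
scene {'fx': 409.59821106517103, 'fy': 409.59821106517103, 'cx': 321.0115862184569, 'cy': 210.99107778915388, 'world_from_camera': array([[ 7.03957130e-01, -5.66683936e-01,  4.28151464e-01,
         9.78509022e+02],
       [ 7.10084145e-01,  5.74271443e-01, -4.07422161e-01,
        -3.03462757e+02],
       [-1.49955651e-02,  5.90831301e-01,  8.06655755e-01,
         8.77150644e+02],
       [ 0.00000000e+00,  0.00000000e+00,  0.00000000e+00,
         1.00000000e+00]])}
side {'fx': 394.8216446012175, 'fy': 394.8216446012175, 'cx': 314.61952330112587, 'cy': 202.86642585621178, 'world_from_camera': array([[-9.62904608e-01,  1.43461288e-01, -2.28546658e-01,
         2.81661906e+02],
       [-2.69506125e-01, -4.69043501e-01,  8.41049727e-01,
         1.06123875e+03],
       [ 1.34597524e-02,  8.71445381e-01,  4.90307845e-01,
         6.33867993e+02],
       [ 0.00000000e+00,  0.00000000e+00,  0.00000000e+00,
         1.00000000e+00]])}
{'time_s': 0.1, 'joints': array([-2.23387561e-01,  3.13387217e-01,  1.49833113e+00, -2.21228343e-05,
        1.33101722e+00, -2.23373210e-01]), 'dq': array(
[... 318 characters left out ...]
ay([-4.77834808e-04,  7.07109878e-01,  7.07103454e-01, -3.13619549e-04]), 'force': array([0.06612172, 0.02197099, 0.57342817]), 'wrist_torque': array([ 0.01429174,  0.08824534, -0.00378436]), 'grip_force': 0.0, 'grip_width': 0.9973140624118734}
{'fx': 341.709298064417, 'fy': 341.709298064417, 'cx': 323.2055230574566, 'cy': 199.00557606386104, 'T_tool_cam': array([[ 1.00472037e-03,  9.64028925e-01,  2.65795452e-01,
         6.73042569e+01],
       [ 9.99999479e-01, -1.01612834e-03, -9.45942851e-05,
        -7.09737466e-01],
       [ 1.78890666e-04,  2.65795409e-01, -9.64029444e-01,
        -1.43375391e+02],
       [ 0.00000000e+00,  0.00000000e+00,  0.00000000e+00,
         1.00000000e+00]])}
```

View pics/scene0.png

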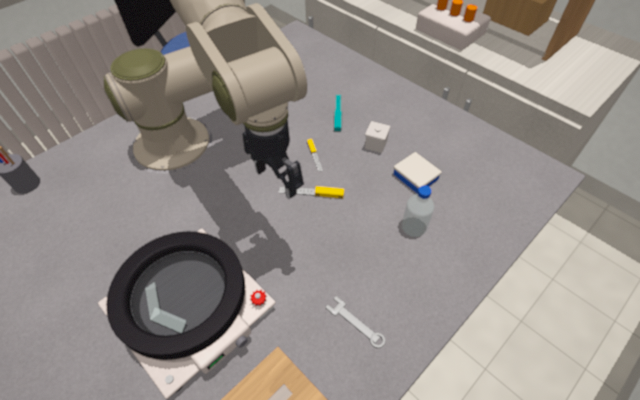

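View pics/side0.png

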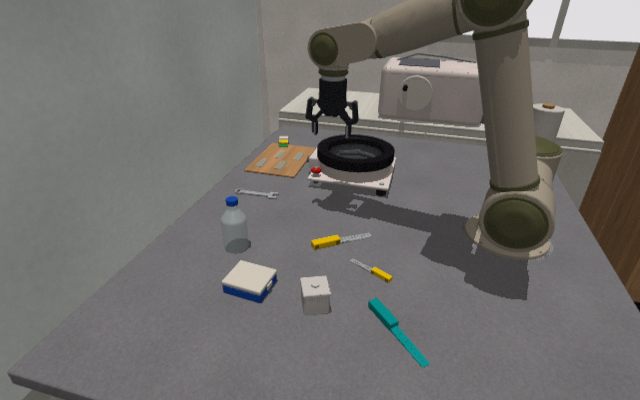

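```bash
cat > h.py <<'E'
import cv2,numpy as np
from rig import *
def ray(n,uv,m=None,W=None):
    m=m or camera_model(n); W=m["world_from_camera"] if W is None else W
    d=W[:3,:3]@np.array([(uv[0]-m["cx"])/m["fx"],-(uv[1]-m["cy"])/m["fy"],-1]); return W[:3,3],d/np.linalg.norm(d)
def plane(n,uv,z,m=None,W=None):
    o,d=ray(n,uv,m,W); return o+d*(z-o[2])/d[2]
def tri(a,b):
    (o,d),(p,e)=a,b; s=np.linalg.lstsq(np.c_[d,-e],p-o,rcond=None)[0]
    x,y=o+s[0]*d,p+s[1]*e; return (x+y)/2,np.linalg.norm(x-y)
def blobs(im,lo,hi,amin=20):
    M=cv2.inRange(cv2.cvtColor(im,cv2.COLOR_BGR2HSV),lo,hi)
    n,l,s,c=cv2.connectedComponentsWithStats(M)
    return sorted([(s[i,4],c[i],l==i) for i in range(1,n) if s[i,4]>=amin],key=lambda t:-t[0])
E
python3 - <<'E'
from h import *
I={n:cv2.imread(f"pics/{n}0.png") for n in("scene","side")}
R={}
for n,im in I.items():
    for nm,lo,hi in(("yel",(20,150,120),(32,255,255)),("red",(0,170,90),(6,255,255)),("red2",(172,150,90),(180,255,255)),("blue",(105,150,60),(125,255,255))):
        for a,c,M in blobs(im,lo,hi)[:3]:
            r=cv2.minAreaRect(cv2.findNonZero(M.astype(np.uint8)));print(n,nm,a,c.round(1),plane(n,c,15).round(0),np.round(r[1],1),)
            R.setdefault((n,nm),c)
print(tri(ray("scene",R["scene","yel"]),ray("side",R["side","yel"])))
print(tri(ray("scene",R["scene","red"]),ray("side",R["side","red"])))
print("tip",plane("scene",(280,190),2),plane("side",(371,236),2))
for p in((273,302),(200,232),(100,303),(168,390)):print(p,plane("scene",p,38).round(0))
c=I["scene"][220:400,80:300];cv2.imwrite("pics/b.png",cv2.resize(c,None,fx=3,fy=3,interpolation=2))
c=np.vstack([cv2.resize(I["scene"][170:210,260:360],None,fx=6,fy=6,interpolation=2),cv2.resize(I["side"][220:260,290:390],None,fx=6,fy=6,interpolation=2)]);cv2.imwrite("pics/g.png",c)
E
```

```text
scene yel 251 [329.1 191.6] [490. 193.  15.] [28.2  9.4]
scene yel 70 [311.2 145.4] [329. 281.  15.] [13.3  5.1]
scene red 113 [258.2 298.4] [ 594. -140.   15.] [13. 13.]
scene blue 234 [417.  186.7] [648. 373.  15.] [42.4 20.3]
side yel 181 [325. 240.] [487. 191.  15.] [ 7.4 28. ]
side yel 108 [381.1 273. ] [321. 288.  15.] [21.   5.2]
side yel 27 [283. 141.] [ 854. -496.   15.] [2. 8.]
side red 39 [315.8 169.9] [ 634. -245.   15.] [4. 9.]
side blue 305 [245.4 293.9] [607. 450.  15.] [45.2 14.4]
side blue 97 [231.5 200.7] [829.  64.  15.] [ 9. 11.]
side blue 22 [273.9 279.6] [562. 385.  15.] [9. 3.]
(array([488.35023   , 192.79208764,  14.95354204]), np.float64(3.797181594814726))
(array([ 610.753348  , -149.50142524,   58.91255323]), np.float64(5.307400381828519))
tip [382.54566288 109.62310332   2.        ] [370.56475924 115.80418401   2.        ]
(273, 302) [ 634. -127.   38.]
(200, 232) [ 367. -134.   38.]
(100, 303) [ 365. -398.   38.]
(168, 390) [ 627. -390.   38.]
```

View pics/b.png

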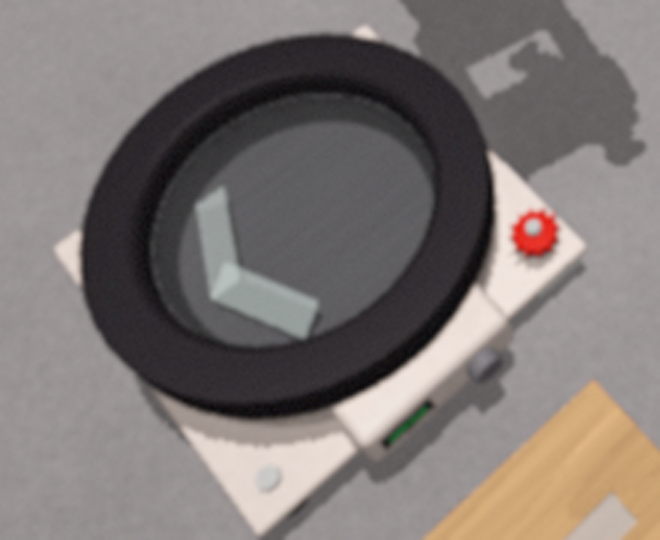

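View pics/g.png

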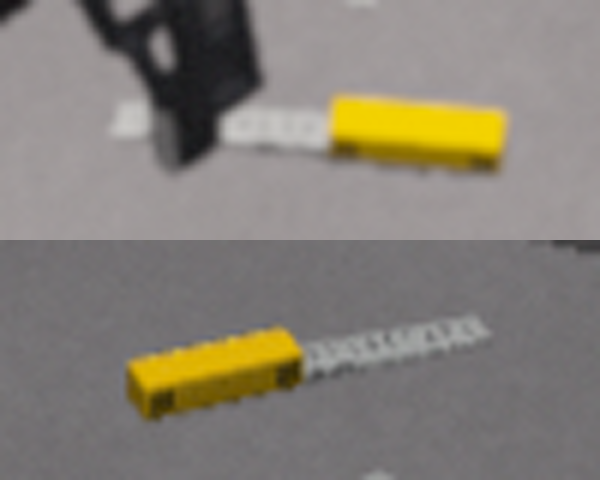

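The crops show the bath plate corners (scene px about (275,301), (167,398), (98,303), (202,229)), the wheel at (258,297), and the large yellow gauge with its blade tip at scene (279.5,190), side (370.5,235).

```bash
python3 - <<'E'
from h import *
P=[plane("scene",(80+a/3-.33,220+b/3-.33),38)[:2] for a,b in((585,243),(260,535),(55,250),(365,28))]
for p in P:print(p.round(1))
print("sides",[round(np.linalg.norm(P[i]-P[(i+1)%4]),1) for i in range(4)])
C=np.mean(P,0);
L=[np.array(((1,1),(1,-1),(-1,-1),(-1,1))[i])*140. for i in range(4)]
A,_=cv2.estimateAffinePartial2D(np.array(L,np.float32),np.array(P,np.float32));print("bath",A,np.degrees(np.arctan2(A[1,0],A[0,0])))
print("foot",A@[115,115,1]); print("wheel scene z63",plane("scene",(258.2,298.0),63), plane("side",(315.8,170),60))
for n,o,c in(("scene",(260,170),((333,97),(507,109),(500,160),(331,145))),("side",(290,220),((128,131),(290,90),(302,110),(148,148)))):
    Q=[plane(n,(o[0]+a/6,o[1]+b/6),20)[:2] for a,b in c]; print(n,np.round(Q,0).tolist(),np.mean(Q,0))
t=(plane("scene",(279.5,190),2),plane("side",(370.5,234.7),2));print(t)
E
```

```text
[ 633.9 -122.6]
[ 637.4 -399.8]
[ 362. -401.]
[ 361.6 -126.5]
sides [np.float64(277.2), np.float64(275.4), np.float64(274.5), np.float64(272.3)]
bath [[ 9.81545067e-01 -8.00952911e-03  4.98720291e+02]
 [ 8.00952911e-03  9.81545067e-01 -2.62460686e+02]] 0.46753026841289835
foot [ 610.67687798 -148.6619072 ]
wheel scene z63 [ 614.51723347 -148.89009702   63.        ] [ 608.0887473  -148.93608943   60.        ]
scene [[454.0, 178.0], [514.0, 228.0], [532.0, 204.0], [473.0, 158.0]] [493.27425328 191.95227415]
side [[519.0, 217.0], [456.0, 164.0], [447.0, 178.0], [506.0, 227.0]] [481.9453487  196.75034288]
(array([381.5610306 , 108.65386142,   2.        ]), array([372.93211514, 109.61648939,   2.        ]))
```

```bash
r='[0.97,-0.19,0.3,0,0,0,60]'; python3 -m crank '[[[0.97,-0.19,0.3,0,0,0,85],[0.97,-0.19,0.3,0,0,0,85],[0.97,-0.19,0.3,0,0,0,85],[0.97,-0.19,0.3,0,0,0,85],[0.97,-0.19,0.3,0,0,0,85],[0.97,-0.19,0.3,0,0,0,85],[0.97,-0.19,0.3,0,0,0,85],[0.97,-0.19,0.3,0,0,0,85]]]' 30
python3 -m crank '[[[0,0,0,0,0,0.82,85],[0,0,0,0,0,0.82,85],[0,0,0,0,0,0.82,85],[0,0,0,0,0,0.82,85],[0,0,0,0,0,0.82,85],[0,0,0,0,0,0.82,85],[0,0,0,0,0,0.82,85],[0,0,0,0,0,0.82,85]]]'
python3 - <<'E'
from h import *
from scipy.spatial.transform import Rotation as Ro
s=sense();im=capture("wrist");cv2.imwrite("pics/w1.png",im)
T=np.eye(4);q=s["ee_rot"];T[:3,:3]=Ro.from_quat([q[1],q[2],q[3],q[0]]).as_matrix();T[:3,3]=s["eef_pos"];np.save("T1.npy",T);print(T.round(3))
m=camera_model("wrist");W=T@m["T_tool_cam"]
for a,c,M in blobs(im,(20,130,90),(33,255,255))[:2]:
    r=cv2.minAreaRect(cv2.findNonZero(M.astype(np.uint8)));B=cv2.boxPoints(r);print(a,c,B.round(0).tolist(),[plane(0,p,20,m,W)[:2].round(0).tolist() for p in B])
E
```

```text
time_s: 0.9
eef_pos: [486.5, 194.9, 170.7]
ee_rot: [-0.0, 0.707, 0.707, -0.0]
force: [0.0, -0.5, -0.2]
grip_width: 0.994
grip_force: 0.0
time_s: 1.7
eef_pos: [486.8, 193.9, 171.0]
ee_rot: [-0.0, 0.948, 0.319, -0.0]
force: [0.1, -0.6, -0.6]
grip_width: 0.996
grip_force: 0.0
[[ 7.96000e-01  6.05000e-01 -1.00000e-03  4.86822e+02]
 [ 6.05000e-01 -7.96000e-01 -0.00000e+00  1.93945e+02]
 [-1.00000e-03 -0.00000e+00 -1.00000e+00  1.70994e+02]
 [ 0.00000e+00  0.00000e+00  0.00000e+00  1.00000e+00]]
2329 [321.25332761 181.9145556 ] [[308.0, 138.0], [334.0, 138.0], [334.0, 226.0], [308.0, 226.0]] [[510.0, 228.0], [523.0, 211.0], [460.0, 162.0], [446.0, 181.0]]
955 [145.67539267 258.16335079] [[116.0, 261.0], [168.0, 239.0], [175.0, 255.0], [123.0, 277.0]] [[308.0, 304.0], [357.0, 276.0], [347.0, 263.0], [297.0, 291.0]]
```

View pics/w1.png

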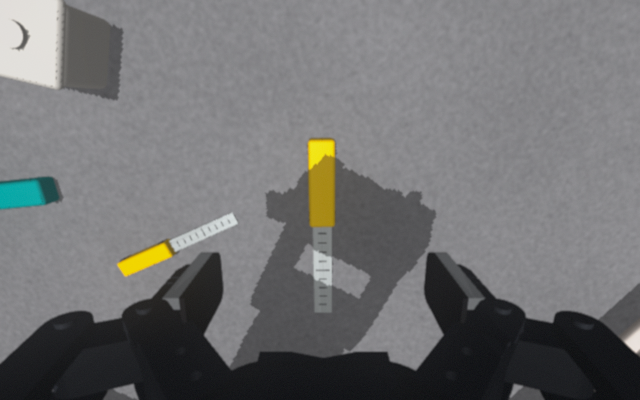

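The wrist view shows the yellow gauge centred between the open fingers: handle (308–334, 138–226), tip near (323,312), well aligned with the tool. Descending.

```bash
python3 -m crank '[[[-0.03,-0.1,0.8,0,0,0,50],[0,0,0.8,0,0,0,50],[0,0,0.8,0,0,0,50],[0,0,0.8,0,0,0,50],[0,0,0.8,0,0,0,50],[0,0,0.8,0,0,0,50],[0,0,0.8,0,0,0,50],[0,0,0.8,0,0,0,50]]]' 40
python3 -m crank '[[[0,0,0.15,0,0,0,50],[0,0,0.15,0,0,0,50],[0,0,0,0,0,0,20],[0,0,0,0,0,0,10],[0,0,0,0,0,0,10],[0,0,0,0,0,0,10],[0,0,0,0,0,0,10],[0,0,0,0,0,0,10]]]'
```

```text
time_s: 2.55
eef_pos: [484.7, 195.5, 10.3]
ee_rot: [-0.0, 0.946, 0.323, -0.0]
force: [0.4, -0.5, -0.2]
grip_width: 0.59
grip_force: 0.0
time_s: 3.35
eef_pos: [485.5, 195.6, 4.7]
ee_rot: [0.0, 0.947, 0.322, 0.001]
force: [-1.0, -0.5, 6.3]
grip_width: 0.272
grip_force: 40.5
```

```bash
python3 -m crank '[[[0,0,-0.4,0,0,0,10],[0,0,-0.4,0,0,-0.9,10],[0,0,-0.4,0,0,-0.95,10],[0,0,0,0,0,-0.95,10],[0,0,0,0,0,-0.95,10],[0,0,0,0,0,-0.95,10],[0,0,0,0,0,-0.95,10],[0,0,0,0,0,-0.95,10]]]' 60
python3 -m crank '[[[-0.73,0.63,0,0,0,0,10],[-0.73,0.63,0,0,0,0,10],[-0.73,0.63,0,0,0,0,10],[-0.73,0.63,0,0,0,0,10],[-0.73,0.63,0,0,0,0,10],[-0.73,0.63,0,0,0,0,10],[-0.73,0.63,0,0,0,0,10],[-0.73,0.63,0,0,0,0,10]]]'
python3 - <<'E'
from h import *
im=np.vstack([capture("scene")[150:350,150:450],capture("side")[80:280,200:500]]);cv2.imwrite("pics/c2.png",cv2.resize(im,None,fx=1.5,fy=1.5)); cv2.imwrite("pics/w2.png",capture("wrist"));print(sense()["ee_rot"])
E
```

```text
time_s: 4.15
eef_pos: [484.8, 195.5, 34.3]
ee_rot: [0.0, 0.703, 0.711, 0.0]
force: [-0.0, -0.4, -1.2]
grip_width: 0.261
grip_force: 58.9
time_s: 4.95
eef_pos: [612.2, 49.5, 34.3]
ee_rot: [-0.0, 0.705, 0.709, -0.0]
force: [0.4, -0.1, -1.5]
grip_width: 0.265
grip_force: 59.0
[4.37525569e-05 7.05680167e-01 7.08530518e-01 6.82131951e-05]
```

View pics/c2.png

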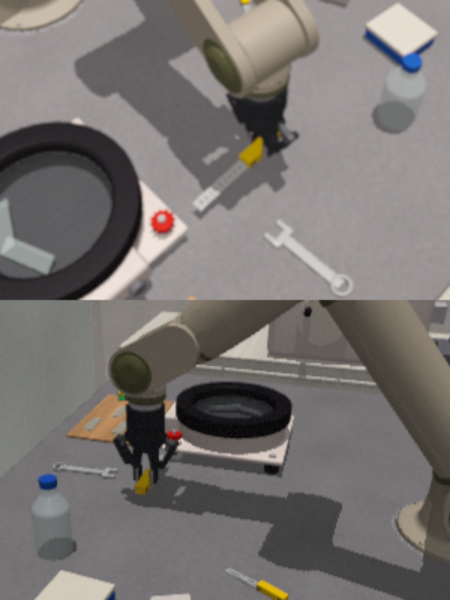

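View pics/w2.png

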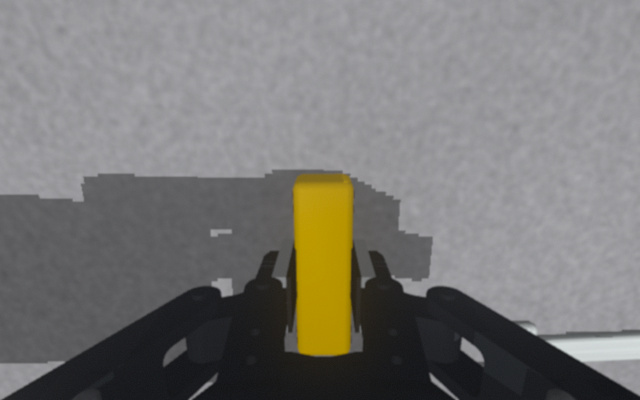

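The gauge is held level, its tip at about scene pixel (283,287), short of the wheel at (258,297). Check lateral alignment in the same camera.

```bash
python3 - <<'E'
from h import *
im=capture("scene")
b=blobs(im,(0,170,90),(6,255,255))[0];print("wheel",b[1],[plane("scene",b[1],z).round(1) for z in(58,64)])
g=cv2.cvtColor(im,cv2.COLOR_BGR2HSV)
M=((g[...,1]<25)&(g[...,2]>150)).astype(np.uint8);M[:, :275]=0;M[:,330:]=0;M[:240]=0;M[295:]=0
n,l,s,c=cv2.connectedComponentsWithStats(M);i=1+np.argmax(s[1:,4]);r=cv2.minAreaRect(cv2.findNonZero((l==i).astype(np.uint8)));B=cv2.boxPoints(r)
print(s[i],B.round(1).tolist(),[plane("scene",p,33).round(1)[:2].tolist() for p in B])
s=sense();print(s["eef_pos"])
E
```

```text
wheel [258.2300885  298.38938053] [array([ 613. , -148.5,   58. ]), array([ 615.7, -149.6,   64. ])]
[287 273  43  22 474] [[287.0, 273.0], [329.0, 273.0], [329.0, 294.0], [287.0, 294.0]] [[600.4, -56.8], [669.0, 11.4], [705.6, -25.7], [639.3, -91.7]]
[611.40411809  50.19337911  33.89677837]
```

```bash
python3 - <<'E'
from h import *
im=capture("scene")
print(plane("scene",(283.0,287.6),32),plane("scene",(311.7,258.4),37))
cv2.imwrite("pics/t.png",cv2.resize(im[230:310,240:340],None,fx=7,fy=7,interpolation=2))
E
```

```text
[620.89937916 -87.40017343  32.        ] [614.89793936   8.51797174  37.        ]
```

View pics/t.png

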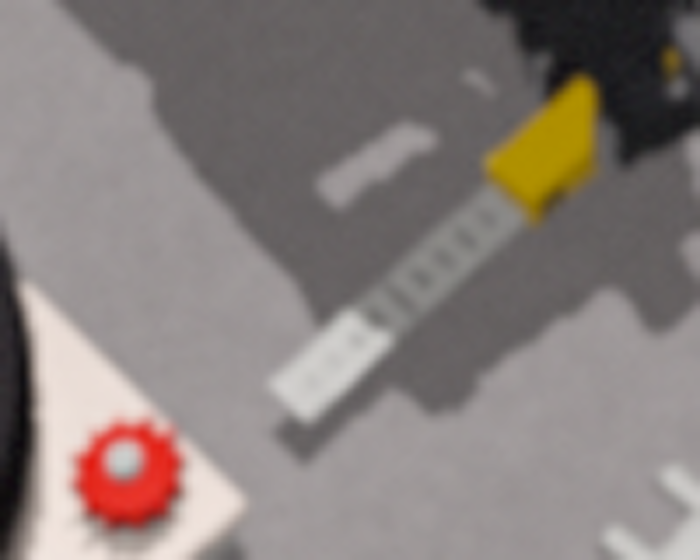

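The crop shows the tip centre at scene (281,288) and the wheel's knob at (258,296). In this camera the blade line runs about 6–8 mm to the +x side of the wheel, so I'll shift −6 mm in x and lower.

```bash
python3 -m crank '[[[0,-0.12,0.3,0,0,0,10],[0,-0.12,0.3,0,0,0,10],[0,0,0.2,0,0,0,10],[0,0,0.15,0,0,0,10],[0,0,0.1,0,0,0,10],[0,0,0.06,0,0,0,10],[0,0,0.04,0,0,0,10],[0,0,0,0,0,0,10]]]'
```

```text
time_s: 6.0
eef_pos: [605.8, 50.2, 5.0]
ee_rot: [0.0, 0.705, 0.709, 0.0]
force: [-0.6, -1.4, -0.7]
grip_width: 0.262
grip_force: 59.0
```

```bash
python3 -m crank '[[[0,0,0.02,0,0,0,10],[0,0,0.02,0,0,0,10],[-0.3,0,0,0,0,0,10],[-0.4,0,0,0,0,0,10],[-0.4,0,0,0,0,0,10],[-0.4,0,0,0,0,0,10],[-0.4,0,0,0,0,0,10],[0,0,0,0,0,0,10]]]'
```

```text
time_s: 6.8
eef_pos: [606.6, 0.8, 4.8]
ee_rot: [0.001, 0.706, 0.709, 0.0]
force: [-0.5, -3.2, 5.1]
grip_width: 0.26
grip_force: 59.8
```

```bash
python3 -m crank '[[[-0.08,0,0,0,0,0,10],[-0.08,0,0,0,0,0,10],[-0.08,0,0,0,0,0,10],[-0.08,0,0,0,0,0,10],[-0.08,0,0,0,0,0,10],[-0.08,0,0,0,0,0,10],[0,0,0,0,0,0,10],[0,0,0,0,0,0,10]]]'
python3 - <<'E'
from h import *
im=capture("scene");cv2.imwrite("pics/t3.png",cv2.resize(im[240:320,230:330],None,fx=7,fy=7,interpolation=2))
E
```

```text
time_s: 7.6
eef_pos: [606.6, -9.8, 4.8]
ee_rot: [0.001, 0.705, 0.709, 0.001]
force: [-0.7, 2.6, 6.6]
grip_width: 0.263
grip_force: 59.9
```

View pics/t3.png

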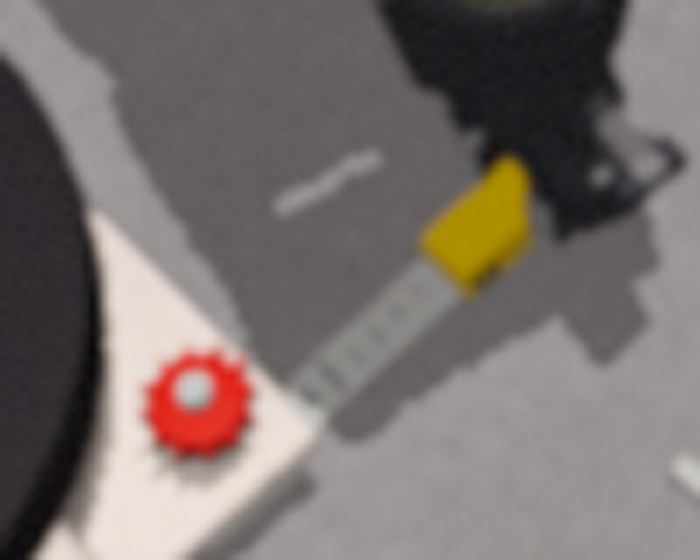

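```bash
python3 - <<'E'
from h import *
f=lambda a,b,z:plane("scene",(230+a/7-.4,240+b/7-.4),z).round(1)
print("junction",f(447,278,8),"edgepoint",f(307,402,4.5),"corner top",f(323,430,38),"plate edge pt",f(100,212,38),"knob",f(194,390,66),f(194,390,60))
E
```

```text
junction [612.3 -49.8   8. ] edgepoint [ 611.4 -111.5    4.5] corner top [ 636.2 -121.5   38. ] plate edge pt [ 526. -123.   38.] knob [ 609.7 -146.9   66. ] [ 607.  -145.7   60. ]
```

Blade line and foot agree within a few mm. The foot should first meet the blade anywhere from here on, so I advance in small steps and watch the drag.

```bash
for i in 1; do python3 -m crank '[[[-0.02,0,0,0,0,0,10],[-0.02,0,0,0,0,0,10],[-0.02,0,0,0,0,0,10],[-0.02,0,0,0,0,0,10],[-0.02,0,0,0,0,0,10],[-0.02,0,0,0,0,0,10],[-0.02,0,0,0,0,0,10],[-0.02,0,0,0,0,0,10]]]'; done; python3 -m crank '[[[-0.02,0,0,0,0,0,10],[-0.02,0,0,0,0,0,10],[-0.02,0,0,0,0,0,10],[-0.02,0,0,0,0,0,10],[-0.02,0,0,0,0,0,10],[-0.02,0,0,0,0,0,10],[-0.02,0,0,0,0,0,10],[-0.02,0,0,0,0,0,10]]]'
```

```text
time_s: 8.45
eef_pos: [606.6, -13.4, 4.8]
ee_rot: [0.0, 0.705, 0.709, 0.001]
force: [0.1, 3.8, 6.4]
grip_width: 0.265
grip_force: 59.9
time_s: 9.25
eef_pos: [606.6, -17.4, 4.8]
ee_rot: [0.0, 0.705, 0.709, 0.001]
force: [0.1, 3.9, 5.9]
grip_width: 0.267
grip_force: 59.9
```

```bash
python3 -m crank '[[[-0.02,0,0,0,0,0,10],[-0.02,0,0,0,0,0,10],[-0.02,0,0,0,0,0,10],[-0.02,0,0,0,0,0,10],[-0.02,0,0,0,0,0,10],[-0.02,0,0,0,0,0,10],[-0.02,0,0,0,0,0,10],[-0.02,0,0,0,0,0,10]]]'
```

```text
time_s: 10.05
eef_pos: [606.6, -21.4, 4.8]
ee_rot: [0.0, 0.705, 0.709, 0.001]
force: [-0.3, 4.6, 6.1]
grip_width: 0.268
grip_force: 59.9
```

```bash
python3 -m crank '[[[-0.02,0,0,0,0,0,10],[-0.02,0,0,0,0,0,10],[-0.02,0,0,0,0,0,10],[-0.02,0,0,0,0,0,10],[-0.02,0,0,0,0,0,10],[-0.02,0,0,0,0,0,10],[-0.02,0,0,0,0,0,10],[-0.02,0,0,0,0,0,10]]]'
```

```text
time_s: 10.85
eef_pos: [606.7, -25.4, 4.8]
ee_rot: [0.0, 0.705, 0.709, 0.001]
force: [-0.4, 5.2, 5.3]
grip_width: 0.267
grip_force: 59.9
```

```bash
python3 -m crank '[[[-0.02,0,0,0,0,0,10],[-0.02,0,0,0,0,0,10],[-0.02,0,0,0,0,0,10],[-0.02,0,0,0,0,0,10],[-0.02,0,0,0,0,0,10],[-0.02,0,0,0,0,0,10],[0,0,0,0,0,0,10],[0,0,0,0,0,0,10]]]'
```

```text
time_s: 11.65
eef_pos: [606.7, -28.5, 4.8]
ee_rot: [0.0, 0.705, 0.709, 0.001]
force: [0.6, 4.0, 6.2]
grip_width: 0.268
grip_force: 59.9
```

Still only bench friction (about 4 N).

```bash
python3 -m crank '[[[-0.02,0,0,0,0,0,10],[-0.02,0,0,0,0,0,10],[-0.02,0,0,0,0,0,10],[-0.02,0,0,0,0,0,10],[-0.02,0,0,0,0,0,10],[-0.02,0,0,0,0,0,10],[0,0,0,0,0,0,10],[0,0,0,0,0,0,10]]]'
```

```text
time_s: 12.45
eef_pos: [606.7, -31.5, 4.8]
ee_rot: [0.0, 0.705, 0.709, 0.001]
force: [-0.7, 3.1, 5.8]
grip_width: 0.263
grip_force: 59.9
```

```bash
python3 -m crank '[[[-0.02,0,0,0,0,0,10],[-0.02,0,0,0,0,0,10],[-0.02,0,0,0,0,0,10],[-0.02,0,0,0,0,0,10],[-0.02,0,0,0,0,0,10],[-0.02,0,0,0,0,0,10],[0,0,0,0,0,0,10],[0,0,0,0,0,0,10]]]'
```

```text
time_s: 13.25
eef_pos: [606.7, -34.5, 4.8]
ee_rot: [0.0, 0.705, 0.709, 0.001]
force: [0.2, 3.8, 6.6]
grip_width: 0.262
grip_force: 59.9
```

```bash
python3 -m crank '[[[-0.02,0,0,0,0,0,10],[-0.02,0,0,0,0,0,10],[-0.02,0,0,0,0,0,10],[-0.02,0,0,0,0,0,10],[-0.02,0,0,0,0,0,10],[0,0,0,0,0,0,10],[0,0,0,0,0,0,10],[0,0,0,0,0,0,10]]]'
```

```text
time_s: 14.05
eef_pos: [606.7, -37.0, 4.8]
ee_rot: [0.0, 0.705, 0.709, 0.001]
force: [-0.2, 4.1, 6.8]
grip_width: 0.265
grip_force: 59.9
```

```bash
python3 -m crank '[[[-0.02,0,0,0,0,0,10],[-0.02,0,0,0,0,0,10],[-0.02,0,0,0,0,0,10],[-0.02,0,0,0,0,0,10],[-0.02,0,0,0,0,0,10],[-0.02,0,0,0,0,0,10],[0,0,0,0,0,0,10],[0,0,0,0,0,0,10]]]'
```

```text
time_s: 14.85
eef_pos: [606.7, -40.0, 4.8]
ee_rot: [0.0, 0.705, 0.709, 0.001]
force: [-0.1, 3.5, 6.0]
grip_width: 0.26
grip_force: 59.9
```

```bash
python3 -m crank '[[[-0.02,0,0,0,0,0,10],[-0.02,0,0,0,0,0,10],[-0.02,0,0,0,0,0,10],[-0.02,0,0,0,0,0,10],[-0.02,0,0,0,0,0,10],[-0.02,0,0,0,0,0,10],[0,0,0,0,0,0,10],[0,0,0,0,0,0,10]]]'
```

```text
time_s: 15.65
eef_pos: [606.7, -43.0, 4.8]
ee_rot: [0.0, 0.705, 0.709, 0.001]
force: [0.4, 4.3, 7.0]
grip_width: 0.267
grip_force: 59.9
```

```bash
python3 -m crank '[[[-0.02,0,0,0,0,0,10],[-0.02,0,0,0,0,0,10],[-0.02,0,0,0,0,0,10],[-0.02,0,0,0,0,0,10],[-0.02,0,0,0,0,0,10],[-0.02,0,0,0,0,0,10],[0,0,0,0,0,0,10],[0,0,0,0,0,0,10]]]'
```

```text
time_s: 16.45
eef_pos: [606.7, -46.0, 4.8]
ee_rot: [0.0, 0.705, 0.709, 0.001]
force: [0.1, 4.1, 6.0]
grip_width: 0.264
grip_force: 59.9
```

```bash
python3 -m crank '[[[-0.02,0,0,0,0,0,10],[-0.02,0,0,0,0,0,10],[-0.02,0,0,0,0,0,10],[-0.02,0,0,0,0,0,10],[-0.02,0,0,0,0,0,10],[-0.02,0,0,0,0,0,10],[0,0,0,0,0,0,10],[0,0,0,0,0,0,10]]]'
```

```text
time_s: 17.25
eef_pos: [606.8, -49.0, 4.8]
ee_rot: [0.0, 0.705, 0.709, 0.001]
force: [-0.7, 3.8, 6.2]
grip_width: 0.262
grip_force: 59.9
```

```bash
python3 -m crank '[[[-0.02,0,0,0,0,0,10],[-0.02,0,0,0,0,0,10],[-0.02,0,0,0,0,0,10],[-0.02,0,0,0,0,0,10],[-0.02,0,0,0,0,0,10],[-0.02,0,0,0,0,0,10],[0,0,0,0,0,0,10],[0,0,0,0,0,0,10]]]'
```

```text
time_s: 18.05
eef_pos: [606.8, -52.0, 4.8]
ee_rot: [0.0, 0.705, 0.709, 0.001]
force: [-0.3, 4.1, 5.5]
grip_width: 0.266
grip_force: 59.9
```

```bash
python3 -m crank '[[[-0.02,0,0,0,0,0,10],[-0.02,0,0,0,0,0,10],[-0.02,0,0,0,0,0,10],[-0.02,0,0,0,0,0,10],[-0.02,0,0,0,0,0,10],[0,0,0,0,0,0,10],[0,0,0,0,0,0,10],[0,0,0,0,0,0,10]]]'
```

```text
time_s: 18.85
eef_pos: [606.7, -54.0, 4.8]
ee_rot: [0.0, 0.705, 0.709, 0.001]
force: [-1.0, 5.2, 6.7]
grip_width: 0.261
grip_force: 59.9
```

```bash
python3 -m crank '[[[-0.02,0,0,0,0,0,10],[-0.02,0,0,0,0,0,10],[0,0,0,0,0,0,10],[0,0,0,0,0,0,10],[0,0,0,0,0,0,10],[0,0,0,0,0,0,10],[0,0,0,0,0,0,10],[0,0,0,0,0,0,10]]]'
```

```text
time_s: 19.65
eef_pos: [606.7, -54.6, 4.8]
ee_rot: [-0.0, 0.705, 0.709, 0.001]
force: [-0.2, 9.1, 5.8]
grip_width: 0.262
grip_force: 60.0
```

```bash
python3 -m crank '[[[0,0,0,0,0,0,10],[0,0,0,0,0,0,10],[0,0,0,0,0,0,10],[0,0,0,0,0,0,10],[0,0,0,0,0,0,10],[0,0,0,0,0,0,10],[0,0,0,0,0,0,10],[0,0,0,0,0,0,10]]]'
python3 - <<'E'
from h import *
im=capture("scene");cv2.imwrite("pics/t4.png",cv2.resize(im[220:340,220:340],None,fx=5,fy=5,interpolation=2))
E
```

```text
time_s: 20.45
eef_pos: [606.7, -54.6, 4.8]
ee_rot: [-0.0, 0.705, 0.709, 0.001]
force: [-0.6, 9.2, 7.3]
grip_width: 0.261
grip_force: 60.0
```

View pics/t4.png

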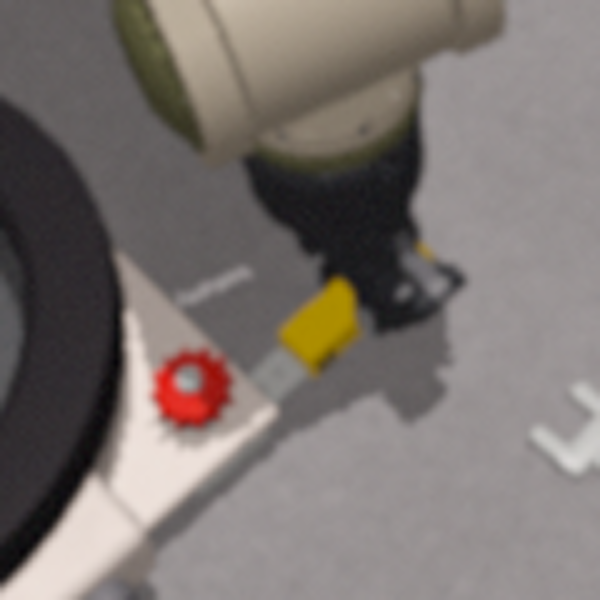

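The blade runs under the plate corner (crop px about (270,380)), in line with the wheel. The handle is clear of the bath and the drag holds steady at about 9 N, 5 N above bench rubbing.

```bash
python3 -c "
from rig import *
print(finish_job())"
```

```text
the job is handed in; nothing more can be done
None
```

The gauge is snug and flat under the middle of the foot plate, held still by its handle with a steady drag of about 5 N above bench rubbing, and the job is handed in; the hand-in call gave no verdict back.

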